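# Optics plate back on its three-ball mount

## Robot

A 6-joint arm with a two-finger parallel gripper is mounted at the origin on the work surface. World frame = base frame: x ahead of the robot, y to its left, z up, the work surface at z = 0. Lengths are in m, angles in degrees, forces in N, time in s.
With the tool pointing down it reaches from about 0.3 to 0.75 m from the base axis. Payload 8.5 kg.
Tool frame: the origin (TCP) lies on the centre line of the jaws, within the pads' length; the fingertips stand env.tcp_to_tips ahead of it and the grasp point (between the pads) lies 8 mm behind it (env.tcp_to_tips is the distance from the TCP to the fingertips, in m); z points along the fingers, y is the direction in which the jaws open and shut (so a half turn about z gives the same grasp; the last joint's range is limited). The gripper opens to 85 mm and grips with 20 to 120 N. Pads are 22 mm wide; open, the fingers measure 114 mm over their backs; the gripper's body (76 mm by 85 mm) begins 54 mm behind the grasp point. The pads swing forward as they close: fully open they stand 13 mm farther back than shut.
Start: joints at [-81.091, 21.807, 74.336, -0, 83.858, -12.336], TCP at [0.199, -0.513, 0.206] pointing down, gripper open.
Joint ranges: [-178.18, 178.18], [-50.72, 133.34], [12.68, 142.11], [-81.47, 261.47], [9.98, 163.14], [-165.26, 165.26]. Speed limits (degrees/s): [136.94, 136.94, 180, 180, 180, 180].

## Interface

Orientations are given as a 3x3 rotation matrix whose columns are the frame's x, y, z axes.
In Python, from rig import env gives the robot as it stands. The module is installed in compiled form; this text tells all that it offers.
- The arm moves only by the tool carry_out, never from a script. Its argument "rows" is a list of rows, each an object of numbers: "tx", "ty", "tz": the shift along the tool's x, y, z in cm; "yaw": the turn about the tool's z in rad. In form: [{"tx": .., "ty": .., "tz": .., "yaw": ..}, ...]. A call has 1 to 12 rows; each row shifts and turns the pose as measured when the row begins, along the tool's axes as they then stand; what a row does not reach is not made up. A row lasts 1/10 s, in which the tool goes at most 50 mm and 8.59 degrees, less where a joint would pass 70% of its speed; a pose out of reach is approached as far as the arm can. A call is refused whole if a number of a shift passes 5 or a number of a turn 0.15, either way. A call with a gripper value outside its range is refused whole. "jaw" is the closure, from -1 (fully open) to 1 (shut), set as the call begins (left out, the last holds). The fingers move at their own pace and stop on an object; "squeeze" is the grip in N (left out, the last holds). Time passes only in rows, so rows that do not move let the fingers close. It gives the time, the measured TCP pose, the force and the opening at its end, in the units of the state.
- env.observe(): the state, without advancing time (a new reading comes with each control period).
- env.get_image(name): name is "side" or "top"; returns the picture (420x560x3 uint8, red, green, blue); there is no depth.
- env.camera_params(name): a dict with "vertical_fov" (degrees; the focal length in pixels is half the picture's height over the tangent of half this angle, whatever the lens; pixels are square), "cx", "cy" (the principal point, pixels), "view" (4x4, takes a point from world to camera coordinates). Camera axes: x right, y up, looking along -z (the intrinsics and any distortion apply to the point x, -y, -z); pixel columns grow to the right and rows downward; lengths in m; the calibration is good to about 2 mm. A picture is of the moment at which its call begins. camera_params takes no time and is no camera call.
- env.close_job(): hands the job in, once; it reports no verdict.
The state is a dict: "time_s": time; "q": joint angles; "qvel": joint speeds; "joint_efforts": joint torques, N m; "position": TCP position; "tool_rot": TCP orientation; "ft_force": force on the tool from outside, world axes, zero at the start; "wrist_torque": the same for the moment, N m; "grip_width": finger opening in m.
Only numpy, scipy, OpenCV 4.12 (cv2) and the standard library are available. Lean on these libraries where they do the work, as an engineer would, in place of code of your own. Each camera call takes 0.05 s, during which the arm holds its last target. There are 200 camera calls.

## Task

Put the optics plate (the aluminium plate with the lens barrel on its nose, not the round cover) back into the opened white unit: hold it by its handle, lower it onto the three steel balls, lens over the lone ball (the one farthest from the robot), and push it down until both side springs snap over its edges and it sits fully home and level, then let go. Do not drop it on, and leave the round cover where it is.

Things in the scene. Friction and masses are not known exactly. Their poses are not given: they have to be found in the camera images.
- plate_grip (a point): Centre of the upright black handle (40 mm along x, 18 mm along y, 52 mm tall) on the loose optics plate, 0.3 to 0.5 kg. +x to the nose with the lens barrel, z up. Plate 6 mm thick, 114 mm wide, to 80 mm ahead and 52 mm behind, a steel bar along each side edge, 90-degree V-grooves beneath. Point 50 mm above the bench at the start, 26 mm above the plate's top, 26 mm below the handle's top.
- seat (a point): Middle of the three balls on the fixed white unit (shell 220 x 270 mm, 40 mm tall), at ball-centre height, 54 mm above the bench. Balls, 20 mm diameter, 60 mm out at 0 (the lone far ball) and +-120 degrees from this point's +x; z up. With the plate home the handle centre is 47 mm straight above this point, x along x. Grooves guide it in from up to 10 mm or 10 degrees off.
- spring_l (a joint): Sprung plunger at +y of the seat (its twin at -y), in posts 92 mm tall, 89 mm off the middle: 0 m with no plate, 0.0016 with the plate home, 0.0025 at most on the way. Noses meet the plate's side bars 10 mm above home; an unpushed plate can stop 6 mm high, or one side home and tilted, handle 3 mm high. It takes about 9 N down in all, weight included, to pass; then they pull it home.
- cover_grip (a point): Bystander, to be left alone: centre of a like handle (40 x 18 mm, 52 mm tall) on a loose round aluminium cover, 96 mm diameter, 24 mm thick, 76 mm tall in all. This point is 50 mm above the bench.

How it is judged (in metres and radians):
On the way:
1. the optics plate, still touched by the fingers, is low over the mount (within 30 mm of its final height, 20 mm sideways) (contact force between the fingers and plate above 0.5 N and horizontal distance between plate_grip and seat below 0.02 m and z of plate_grip in the frame of seat below 0.077 m), for 0.1 s.
At the end, for the whole second after the job is handed in: The optics plate is home on the three balls under both springs: handle centre within 10 mm sideways and 3.5 mm in height of its home point, turned right within 7 degrees, level within 3.4 degrees, at rest (horizontal distance between plate_grip and seat below 0.01 m and z of plate_grip in the frame of seat between 0.0435 and 0.0505 m and angle between the x axis of plate_grip and the x axis of seat, either way round below 0.12 rad and angle between plate_grip's own z axis and vertical below 0.06 rad and linear speed of plate below 0.02 m/s); the robot touches nothing.
It fails at once if the round cover is moved more than 20 mm (distance of cover_grip from where it was at the start of the episode above 0.02 m).
It also fails if it takes over 42 s, if anything falls off the work surface, if the arm or the gripper's body presses on something with over 40 N, if the wrist force passes 120 N, or if a joint passes its speed limit or range.

## Working session

There is one attempt and no reset: what is moved stays moved. The work goes in short steps, Python scripts to look and compute and a tool call to move; the robot and the scene stay as the last step left them, time stands still between calls to the robot, and variables do not carry over. Pictures are saved under pics/ and viewed, about 8 in all and at most 12, crops included, and the job is handed in when it is done.

Besides the shell and the picture viewer there is one more tool, called after "Emit:" as name(argument=value, ...) on one line, values as JSON. carry_out: Moves the arm, as the interface text tells. Its arguments: {"type":"object","properties":{"rows":{"type":"array","items":{"type":"object","properties":{"tx":{"type":"number"},"ty":{"type":"number"},"tz":{"type":"number"},"yaw":{"type":"number"}}}},"jaw":{"type":"number"},"squeeze":{"type":"number"}},"required":["rows"]}

```bash
mkdir -p pics
cat > h.py <<'E'
import numpy as np, cv2
from rig import env
def cam(n):
    p=env.camera_params(n); f=210/np.tan(np.radians(p['vertical_fov']/2)); return p,f,np.array(p['view'])
def ray(n,u,v):
    p,f,V=cam(n); d=np.array([(u-p['cx'])/f,-(v-p['cy'])/f,-1]); R=V[:3,:3]
    return -R.T@V[:3,3], R.T@d
def plane(n,u,v,z):
    o,d=ray(n,u,v); return o+d*(z-o[2])/d[2]
def proj(n,P):
    p,f,V=cam(n); c=V[:3,:3]@np.array(P)+V[:3,3]; return p['cx']+f*c[0]/-c[2], p['cy']-f*c[1]/-c[2]
def snap(n,fn):
    im=env.get_image(n); cv2.imwrite('pics/'+fn,im[:,:,::-1]); return im
E
python3 - <<'E'
from h import *
for n in('top','side'):
    snap(n,n+'0.png'); print(env.camera_params(n), ray(n,280,210))
print(env.observe(),env.tcp_to_tips)
E
```

```text
{'vertical_fov': 55.80013415907628, 'cx': 284.77089268757925, 'cy': 212.8409194068629, 'view': array([[-0.00178773, -0.9999124 , -0.01311471,  0.00629658],
       [ 0.99760791, -0.00268957,  0.06907408, -0.56743819],
       [-0.0691033 , -0.01295985,  0.99752533, -0.90784728],
       [ 0.        ,  0.        ,  0.        ,  1.        ]])} (array([ 0.50335684, -0.0069957 ,  0.9448785 ]), array([ 0.0762705 ,  0.02496841, -0.99687281]))
{'vertical_fov': 55.84091245486399, 'cx': 287.1018780062814, 'cy': 206.37597996105546, 'view': array([[-0.8743329 , -0.48514471, -0.01328881,  0.50022827],
       [ 0.32244228, -0.6011377 ,  0.73120752, -0.2515674 ],
       [-0.36272987,  0.63503392,  0.68202563, -0.62273083],
       [ 0.        ,  0.        ,  0.        ,  1.        ]])} (array([0.29259893, 0.48691165, 0.6153138 ]), array([ 0.37545038, -0.62084196, -0.68847446]))
{'time_s': 0.1, 'q': array([-8.10899939e+01,  2.18387331e+01,  7.43777440e+01, -6.76539046e-04,
        8.38593723e+01, -1.23344100e+01]), 'qvel': array([ 0.07899921, -0.14024296, -0.06518509, -0.0568788 ,  0.05077299,
       -0.024916  ]), 'joint_efforts': array([ 2.55174426e-03, -4.49221408e+01, -2.31654614e+01, -2.01449329e-04,
        3.76208453e-03,  5.25920896e-06]), 'position': array([ 0.19925212, -0.51232918,  0.20497422]), 'tool_rot': array([[ 9.32042756e-01,  3.62348251e-01, -2.16635802e-04],
       [ 3.62348214e-01, -9.32041880e-01,  1.30602868e-03],
       [ 2.71323567e-04, -1.29577216e-03, -9.99999124e-01]]), 'ft_force': array([-0.0920019 , -0.53478676, -0.18048781]), 'wrist_torque': array([-0.00246842,  0.02891789,  0.02008437]), 'grip_width': 0.08541384388730115} 0.011
```

View pics/top0.png

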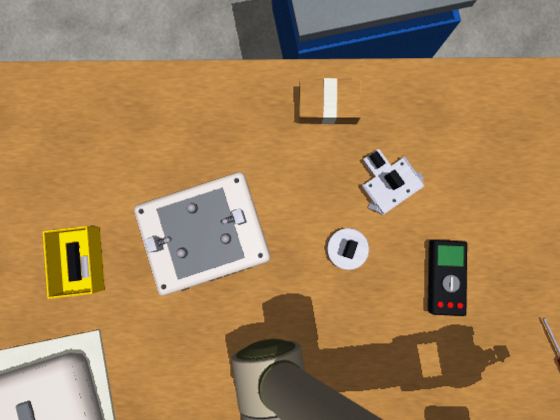

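View pics/side0.png

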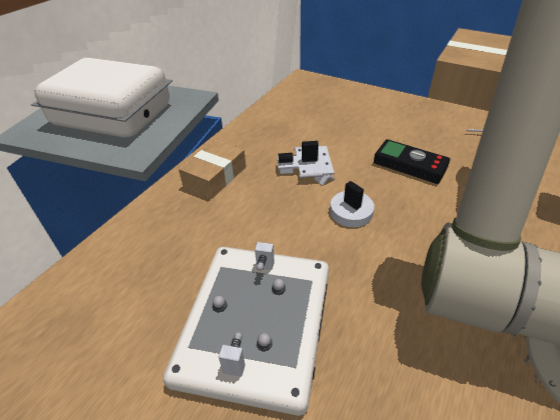

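The top view shows the unit at about (200,233), with balls at (192,208), (226,239) and (181,253). The plate handle is at (395,180) with the lens at (376,160), and the cover is at (348,249). Next I'll refine these with masks.

Run:
```python
from h import *
im=cv2.imread('pics/top0.png'); 
B=[plane('top',*p,.054) for p in((192,208),(226,239),(181,253))]
for b in B: print('ball',b.round(4))
for i in range(3): print(np.linalg.norm(B[i]-B[(i+1)%3]))
s=np.mean(B,0); d=B[0]-(B[1]+B[2])/2; print('seat',s,np.degrees(np.arctan2(d[1],d[0])))
m=(im.max(2)<50).astype(np.uint8); m2=np.zeros_like(m); m2[140:270,320:425]=m[140:270,320:425]
n,l,st,c=cv2.connectedComponentsWithStats(m2)
for i in range(1,n):
    if st[i,4]>20: print(st[i],c[i],plane('top',*c[i],.05))
a=cv2.resize(im[140:220,350:440],None,fx=6,fy=6,interpolation=cv2.INTER_CUBIC); 
s=cv2.imread('pics/side0.png')[120:200,260:350]; s=cv2.resize(s,None,fx=4,fy=4,interpolation=cv2.INTER_CUBIC)
cv2.imwrite('pics/c1.png',a)
b=cv2.resize(im[170:300,130:275],None,fx=4,fy=4,interpolation=cv2.INTER_CUBIC);cv2.imwrite('pics/c2.png',b)
```

```text
ball [0.5766 0.2143 0.054 ]
ball [0.5065 0.1367 0.054 ]
ball [0.4754 0.2376 0.054 ]
0.10456045737878109
0.10560883268741073
0.1038758528356011
seat [0.51950765 0.19619189 0.054     ] 17.59122849500424
[369 152  16  16 135] [376.63703704 159.3037037 ] [ 0.68693875 -0.20471123  0.05      ]
[385 170  19  20 210] [393.74285714 179.55714286] [ 0.64031296 -0.24254756  0.05      ]
[343 241  14  17 164] [349.54878049 248.84756098] [ 0.48400344 -0.14052988  0.05      ]
```

View pics/c1.png

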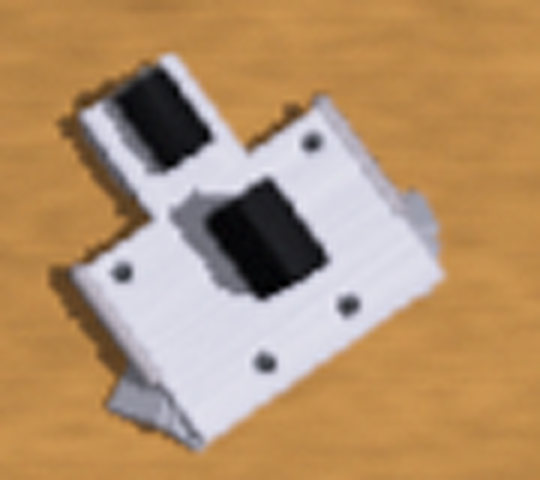

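View pics/c2.png

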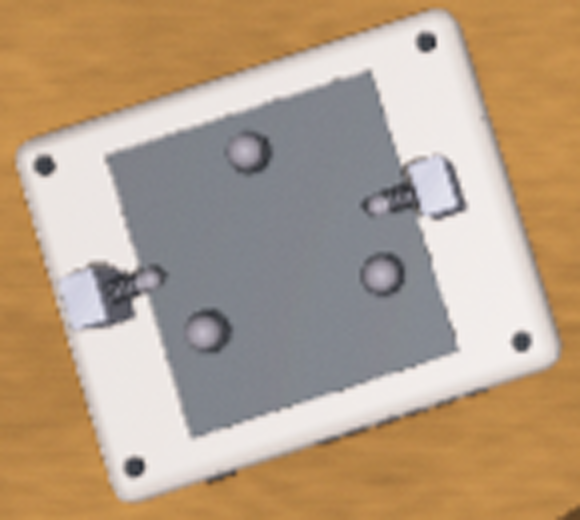

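```bash
cat >> h.py <<'E'
def rel(P,yaw):
    o=env.observe(); R=np.array(o['tool_rot']); d=R.T@(np.array(P)-o['position'])*100
    a=np.arctan2(R[1,0],R[0,0]); w=(np.radians(yaw)-a+np.pi/2)%np.pi-np.pi/2
    print('t',o['time_s'],'pos',np.round(o['position'],4),'yaw',np.degrees(a).round(2),'g',round(o['grip_width'],4),'F',np.round(o['ft_force'],1),'-> cm',d.round(2),'yaw rad',round(-w,3),'tilt',R[:2,2].round(3))
E
python3 - <<'E'
from h import *
im=cv2.imread('pics/side0.png'); m=(im.max(2)<50).astype(np.uint8); m2=np.zeros_like(m); m2[130:215,270:375]=m[130:215,270:375]
n,l,st,c=cv2.connectedComponentsWithStats(m2)
for i in range(1,n):
    if st[i,4]>20: print(st[i],c[i],plane('side',*c[i],.05))
A=[plane('top',350+u/6,140+v/6,.024) for u,v in((200,445),(442,270),(325,95),(75,270))]
print(np.array(A).round(4)); f=(A[2]+A[3]-A[0]-A[1])/2; print(np.degrees(np.arctan2(f[1],f[0])),np.linalg.norm(A[0]-A[1]))
w=A[1]-A[0]; print(np.degrees(np.arctan2(w[1],w[0]))+90)
mid=(A[0]+A[1])/2; u=f/np.linalg.norm(f); print('centre from back edge',mid+.052*u)
print('proj',proj('side',(.640,-.2425,.05)), proj('side',(.5195,.1962,.054)))
for n_,pp in(('ball side',[(219,303),(279,286),(265,341)]),):
    Q=[plane('side',*p,.054) for p in pp]; print(np.array(Q).round(4),np.mean(Q,0))
rel((.640,-.2425,.16),35)
E
```

```text
[302 141  16  21 309] [309.35275081 150.96440129] [ 0.64192166 -0.23986138  0.05      ]
[279 153  14  10 120] [285.11666667 157.53333333] [ 0.68121892 -0.18811532  0.05      ]
[344 182  19  28 379] [353.0817942  194.89182058] [ 0.48571165 -0.13824015  0.05      ]
[[ 0.5635 -0.2237  0.024 ]
 [ 0.6313 -0.3185  0.024 ]
 [ 0.7002 -0.2749  0.024 ]
 [ 0.6318 -0.1765  0.024 ]]
33.49355497341051 0.1166244051082442
35.54608674454993
centre from back edge [ 0.64071722 -0.24240662  0.024     ]
proj (np.float64(310.5338717443594), np.float64(150.62709246670534)) (np.float64(256.6736600870512), np.float64(305.49456245068114))
[[0.5768 0.2219 0.054 ]
 [0.5065 0.1453 0.054 ]
 [0.4749 0.2431 0.054 ]] [0.51939545 0.20344831 0.054     ]
t 0.1 pos [ 0.1993 -0.5123  0.205 ] yaw 21.24 g 0.0854 F [-0.1 -0.5 -0.2] -> cm [50.86 -9.17  4.52] yaw rad -0.24 tilt [-0.     0.001]
```

Both views and the back-edge estimate agree on the handle at (0.641,-0.242) and yaw about 34.5°, and the plate width measures 117 mm against 114. I'm moving above it.

Emit:
carry_out(rows=[{"tx":4.2,"ty":-0.8,"tz":0.3,"yaw":-0.02},{"tx":4.2,"ty":-0.8,"tz":0.3,"yaw":-0.02},{"tx":4.2,"ty":-0.8,"tz":0.3,"yaw":-0.02},{"tx":4.2,"ty":-0.8,"tz":0.3,"yaw":-0.02},{"tx":4.2,"ty":-0.8,"tz":0.3,"yaw":-0.02},{"tx":4.2,"ty":-0.8,"tz":0.3,"yaw":-0.02},{"tx":4.2,"ty":-0.8,"tz":0.3,"yaw":-0.02},{"tx":4.2,"ty":-0.3,"tz":0.3,"yaw":-0.02},{"tx":4.2,"ty":-0.3,"tz":0.3,"yaw":-0.02},{"tx":4.2,"ty":0,"tz":0.3,"yaw":-0.02},{"tx":4.2,"ty":0,"tz":0.3,"yaw":-0.02},{"tx":0}], jaw=-0.4, squeeze=60)

```text
validation failed for argument at $.ro...
```

Run:
```python
from h import *
rel((.6405,-.242,.16),34.5)
# precise side balls: hough in unit
g=cv2.imread('pics/side0.png',0); r=cv2.resize(g[270:360,200:300],None,fx=5,fy=5,interpolation=cv2.INTER_CUBIC)
c=cv2.HoughCircles(r,cv2.HOUGH_GRADIENT,1,100,param1=100,param2=20,minRadius=22,maxRadius=50)
print([( (200+x/5).round(1),(270+y/5).round(1),q/5, plane('side',200+x/5,270+y/5,.054).round(4)) for x,y,q in c[0]])
```

```text
t 0.1 pos [ 0.1993 -0.5123  0.205 ] yaw 21.24 g 0.0854 F [-0.1 -0.5 -0.2] -> cm [50.92 -9.2   4.52] yaw rad -0.231 tilt [-0.     0.001]
[(np.float32(264.5), np.float32(343.9), np.float32(7.8199997), array([0.4731, 0.2475, 0.054 ]))]
```

Emit:
carry_out(rows=[{"tx":4.2,"ty":-0.8,"tz":0.3,"yaw":-0.02},{"tx":4.2,"ty":-0.8,"tz":0.3,"yaw":-0.02},{"tx":4.2,"ty":-0.8,"tz":0.3,"yaw":-0.02},{"tx":4.2,"ty":-0.8,"tz":0.3,"yaw":-0.02},{"tx":4.2,"ty":-0.8,"tz":0.3,"yaw":-0.02},{"tx":4.2,"ty":-0.8,"tz":0.3,"yaw":-0.02},{"tx":4.2,"ty":-0.8,"tz":0.3,"yaw":-0.02},{"tx":4.2,"ty":-0.3,"tz":0.3,"yaw":-0.02},{"tx":4.2,"ty":-0.3,"tz":0.3,"yaw":-0.02},{"tx":4.2,"ty":0,"tz":0.3,"yaw":-0.02},{"tx":4.2,"ty":0,"tz":0.3,"yaw":-0.02},{"tx":0,"ty":0,"tz":0,"yaw":0}], jaw=-0.4, squeeze=60)

```text
time_s: 1.3
position: [0.596, -0.2348, 0.1655]
tool_rot: [[0.828, 0.561, -0.006], [0.561, -0.828, 0.008], [-0.001, -0.01, -1.0]]
ft_force: [-0.5, -1.1, -0.3]
grip_width: 0.0596
```

Run:
```python
from h import *
rel((.6405,-.242,.12),34.5)
im=snap('side','side1.png')
cv2.imwrite('pics/s1.png',cv2.resize(im[240:420,160:340,::-1],None,fx=3.2,fy=3.2,interpolation=cv2.INTER_CUBIC))
```

```text
t 1.3 pos [ 0.596  -0.2348  0.1655] yaw 34.11 g 0.0596 F [-0.5 -1.1 -0.3] -> cm [3.28 3.14 4.52] yaw rad -0.007 tilt [-0.006  0.008]
```

View pics/s1.png

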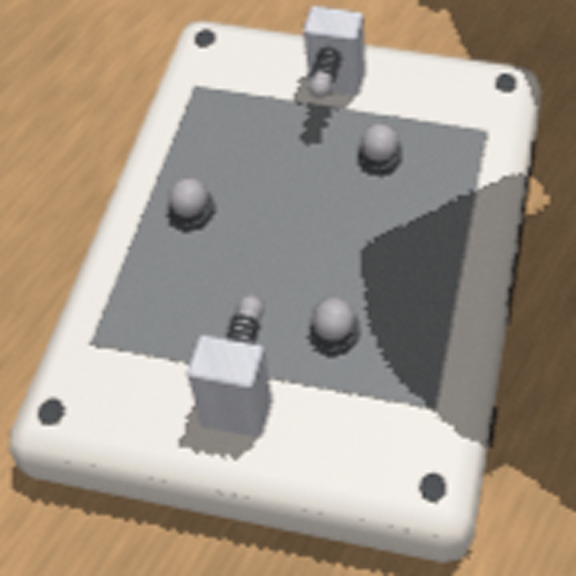

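The side crop shows the balls at full-frame pixels (219,302.5), (278.4,286) and (264.4,340.6), and both posts. I'm triangulating those against the top view and moving over the handle.

Emit:
carry_out(rows=[{"tx":1.65,"ty":1.55,"tz":0.2,"yaw":0},{"tx":1.65,"ty":1.55,"tz":0.2,"yaw":0},{"tx":0,"ty":0,"tz":0,"yaw":0}])

```text
time_s: 1.65
position: [0.6383, -0.2449, 0.1607]
tool_rot: [[0.83, 0.558, -0.009], [0.558, -0.83, 0.008], [-0.004, -0.012, -1.0]]
ft_force: [0.3, -0.0, 0.1]
grip_width: 0.0598
```

```bash
cat >> h.py <<'E'
def tri(a,b):
    o1,d1=ray('top',*a); o2,d2=ray('side',*b); d1/=np.linalg.norm(d1); d2/=np.linalg.norm(d2)
    s=np.linalg.lstsq(np.c_[d1,-d2],o2-o1,rcond=None)[0]; p,q=o1+s[0]*d1,o2+s[1]*d2
    return (p+q)/2,np.linalg.norm(p-q)
E
python3 - <<'E'
from h import *
for a,b in(((192,208),(219,302.5)),((225.5,238.2),(278.4,286)),((181.75,252.75),(264.4,340.6)),((393.7,179.6),(309.35,151)),((349.5,248.8),(353,194.9))): print(tri(a,b))
rel((.6405,-.242,.12),34.5)
t=snap('top','top1.png'); im=snap('side','side2.png')
cv2.imwrite('pics/v2.png',np.hstack([cv2.resize(x[:,:,::-1],None,fx=3,fy=3,interpolation=cv2.INTER_CUBIC) for x in(t[90:220,335:465],im[70:200,240:370])]))
E
```

```text
(array([0.57889544, 0.2170837 , 0.04718104]), np.float64(0.004010915929401051))
(array([0.50958118, 0.13987215, 0.04513034]), np.float64(0.0026760529312998852))
(array([0.4771476 , 0.23887444, 0.04601564]), np.float64(0.0032963642607637222))
(array([ 0.6416697 , -0.24235414,  0.04833594]), np.float64(0.002623976323952135))
(array([ 0.48521926, -0.14018175,  0.04862612]), np.float64(0.0024390927256725536))
t 1.65 pos [ 0.6383 -0.2449  0.1607] yaw 33.9 g 0.0598 F [ 0.3 -0.   0.1] -> cm [ 0.36 -0.07  4.07] yaw rad -0.011 tilt [-0.009  0.008]
```

View pics/v2.png

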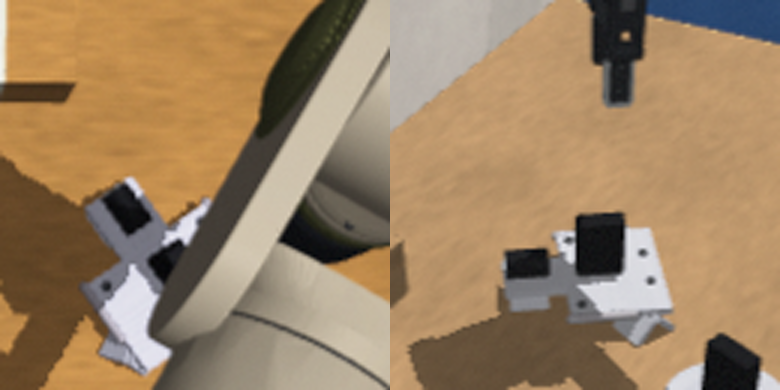

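The gripper is above the plate handle and aligned with it; in the side view the fingertip is at about (446,103) and the handle top at (440,143). I'm descending.

Emit:
carry_out(rows=[{"tx":0.3,"ty":-0.05,"tz":2.5,"yaw":-0.01},{"tx":0.05,"ty":0,"tz":2.5,"yaw":0},{"tx":0.05,"ty":0,"tz":2.5,"yaw":0},{"tx":0,"ty":0,"tz":2,"yaw":0},{"tx":0,"ty":0,"tz":1.2,"yaw":0},{"tx":0,"ty":0,"tz":0,"yaw":0}])

```text
time_s: 2.35
position: [0.6338, -0.2446, 0.0548]
tool_rot: [[0.828, 0.561, -0.007], [0.561, -0.828, 0.005], [-0.003, -0.008, -1.0]]
ft_force: [-0.1, 0.6, 0.5]
grip_width: 0.0597
```

Run:
```python
from h import *
rel((.641,-.242,.045),34.5)
```

```text
t 2.35 pos [ 0.6338 -0.2446  0.0548] yaw 34.14 g 0.0597 F [-0.1  0.6  0.5] -> cm [0.75 0.2  0.98] yaw rad -0.006 tilt [-0.007  0.005]
```

Emit:
carry_out(rows=[{"tx":0.6,"ty":0.2,"tz":0.7,"yaw":-0.01},{"tx":0.3,"ty":0,"tz":0.3,"yaw":0},{"tx":0,"ty":0,"tz":0,"yaw":0}])

```text
time_s: 2.65
position: [0.6434, -0.2418, 0.047]
tool_rot: [[0.822, 0.57, -0.004], [0.57, -0.822, 0.003], [-0.002, -0.005, -1.0]]
ft_force: [-1.1, 0.4, 0.2]
grip_width: 0.0597
```

Emit:
carry_out(rows=[{"tx":0,"ty":0,"tz":0,"yaw":0},{"tx":0,"ty":0,"tz":0,"yaw":0},{"tx":0,"ty":0,"tz":0,"yaw":0},{"tx":0,"ty":0,"tz":0,"yaw":0},{"tx":0,"ty":0,"tz":0,"yaw":0},{"tx":0,"ty":0,"tz":0,"yaw":0}], jaw=1, squeeze=60)

```text
time_s: 3.25
position: [0.6441, -0.2418, 0.0486]
tool_rot: [[0.822, 0.57, -0.002], [0.57, -0.822, 0.002], [-0.0, -0.003, -1.0]]
ft_force: [0.6, -0.9, -0.2]
grip_width: 0.0143
```

Run:
```python
from h import *
rel((.641,-.242,.045),34.5)
```

```text
t 3.25 pos [ 0.6441 -0.2418  0.0486] yaw 34.75 g 0.0143 F [ 0.6 -0.9 -0.2] -> cm [-0.26 -0.16  0.36] yaw rad 0.004 tilt [-0.002  0.002]
```

The opening reads 14 mm where the handle is 18 mm, so I'll check whether the fingers are still closing, then lift and look.

Emit:
carry_out(rows=[{"tx":0,"ty":0,"tz":0,"yaw":0},{"tx":0,"ty":0,"tz":0,"yaw":0}])

```text
time_s: 3.45
position: [0.6441, -0.2418, 0.0486]
tool_rot: [[0.822, 0.57, -0.002], [0.57, -0.822, 0.002], [-0.0, -0.003, -1.0]]
ft_force: [-0.5, 0.8, -0.3]
grip_width: 0.0142
```

Emit:
carry_out(rows=[{"tx":0,"ty":0,"tz":-1,"yaw":0},{"tx":0,"ty":0,"tz":-2,"yaw":0},{"tx":0,"ty":0,"tz":-2,"yaw":0},{"tx":0,"ty":0,"tz":0,"yaw":0}])

```text
time_s: 3.85
position: [0.6428, -0.2413, 0.0988]
tool_rot: [[0.822, 0.57, -0.007], [0.57, -0.822, 0.005], [-0.003, -0.008, -1.0]]
ft_force: [1.1, -0.7, -4.1]
grip_width: 0.0142
```

Run:
```python
from h import *
rel((.641,-.242,.16),34.5)
t=snap('top','top3.png'); im=snap('side','side3.png')
cv2.imwrite('pics/v3.png',np.hstack([cv2.resize(x[:,:,::-1],None,fx=3,fy=3,interpolation=cv2.INTER_CUBIC) for x in(t[90:220,335:465],im[70:200,240:370])]))
```

```text
t 3.85 pos [ 0.6428 -0.2413  0.0988] yaw 34.74 g 0.0142 F [ 1.1 -0.7 -4.1] -> cm [-0.21 -0.1  -6.12] yaw rad 0.004 tilt [-0.007  0.005]
```

View pics/v3.png

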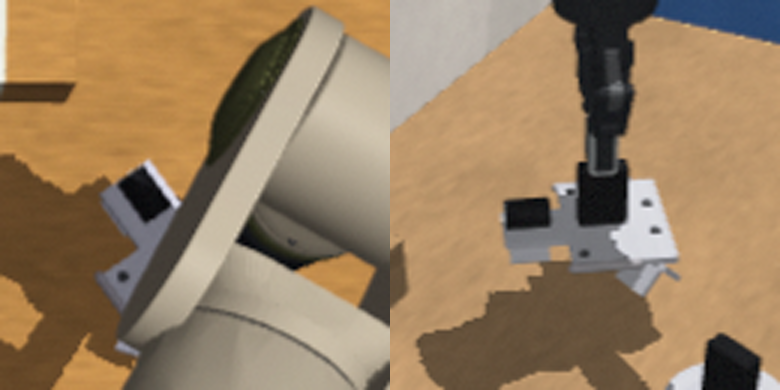

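The plate is held level (about 4 N of load) and has come up with the gripper. I'm lifting and carrying it to the seat.

Emit:
carry_out(rows=[{"tx":0,"ty":0,"tz":-2.5,"yaw":0},{"tx":0,"ty":0,"tz":-2.5,"yaw":0},{"tx":0.5,"ty":-1.5,"tz":-2,"yaw":0},{"tx":0.9,"ty":-2.5,"tz":0,"yaw":0},{"tx":1.3,"ty":-4,"tz":0,"yaw":0},{"tx":1.3,"ty":-4,"tz":0,"yaw":0},{"tx":1.3,"ty":-4,"tz":0,"yaw":0},{"tx":1.3,"ty":-4,"tz":0,"yaw":0},{"tx":1.3,"ty":-4,"tz":0,"yaw":0},{"tx":1.3,"ty":-4,"tz":0,"yaw":0},{"tx":1.3,"ty":-3,"tz":0,"yaw":0},{"tx":0,"ty":0,"tz":0,"yaw":0}])

```text
time_s: 5.15
position: [0.5414, 0.0854, 0.1563]
tool_rot: [[0.824, 0.565, -0.041], [0.566, -0.824, 0.019], [-0.024, -0.039, -0.999]]
ft_force: [0.1, -1.5, -4.3]
grip_width: 0.014
```

Run:
```python
from h import *
rel((.522,.1985,.165),17.6)
```

```text
t 5.15 pos [0.5414 0.0854 0.1563] yaw 34.51 g 0.014 F [ 0.1 -1.5 -4.3] -> cm [  4.79 -10.45  -0.57] yaw rad 0.295 tilt [-0.041  0.019]
```

Emit:
carry_out(rows=[{"tx":1.0,"ty":-2,"tz":-0.2,"yaw":0.05},{"tx":0.9,"ty":-2,"tz":-0.2,"yaw":0.05},{"tx":0.6,"ty":-2,"tz":0,"yaw":0.05},{"tx":0.3,"ty":-1.5,"tz":0,"yaw":0.05},{"tx":0.2,"ty":-1,"tz":0,"yaw":0.05},{"tx":0,"ty":0,"tz":0,"yaw":0.03},{"tx":0,"ty":0,"tz":0,"yaw":0},{"tx":0,"ty":0,"tz":0,"yaw":0},{"tx":0,"ty":0,"tz":0,"yaw":0}])

```text
time_s: 6.05
position: [0.5224, 0.1745, 0.1537]
tool_rot: [[0.951, 0.305, -0.057], [0.306, -0.952, 0.015], [-0.05, -0.032, -0.998]]
ft_force: [-0.9, 0.3, -5.0]
grip_width: 0.0138
```

Run:
```python
from h import *
rel((.522,.1985,.165),17.6)
```

```text
t 6.05 pos [0.5224 0.1745 0.1537] yaw 17.85 g 0.0138 F [-0.9  0.3 -5. ] -> cm [ 0.64 -2.33 -1.09] yaw rad 0.004 tilt [-0.057  0.015]
```

Tilt is drifting a little on each row (gravity sag), so I'll use fewer, larger rows. One correction, then a look.

Emit:
carry_out(rows=[{"tx":0.6,"ty":-2.5,"tz":0,"yaw":0},{"tx":0,"ty":0,"tz":0,"yaw":0}])

```text
time_s: 6.25
position: [0.5207, 0.1997, 0.1537]
tool_rot: [[0.951, 0.304, -0.058], [0.305, -0.952, 0.015], [-0.05, -0.032, -0.998]]
ft_force: [-0.2, -1.2, -4.3]
grip_width: 0.014
```

Run:
```python
from h import *
rel((.522,.1985,.165),17.6)
t=snap('top','top4.png'); im=snap('side','side4.png')
cv2.imwrite('pics/v4.png',np.hstack([cv2.resize(x[:,:,::-1],None,fx=2,fy=2,interpolation=cv2.INTER_CUBIC) for x in(t[120:320,110:300],im[170:370,150:340])]))
```

```text
t 6.25 pos [0.5207 0.1997 0.1537] yaw 17.78 g 0.014 F [-0.2 -1.2 -4.3] -> cm [ 0.03  0.11 -1.13] yaw rad 0.003 tilt [-0.058  0.015]
```

View pics/v4.png

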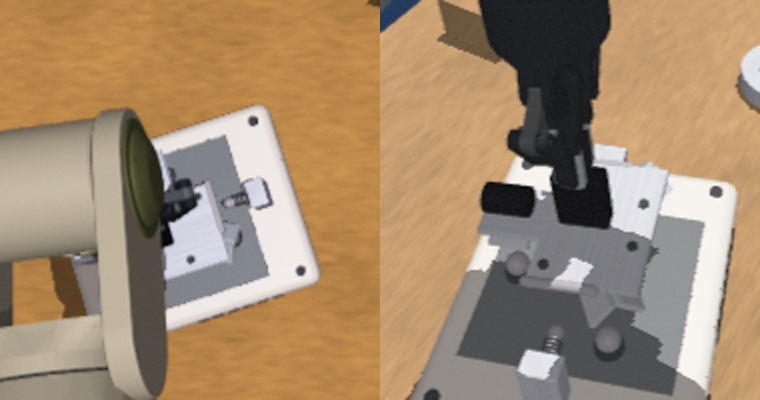

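The side view shows the plate over the mount, with the handle at about full-frame (251.5,269), the lone ball at (218,302) and the near ball at (264,340). I'll check the side calibration against the known handle position.

Run:
```python
from h import *
o=env.observe(); R=np.array(o['tool_rot']); p=o['position']+R@[-.0025,0,-.0014]
print('handle',p,proj('side',p))
im=cv2.imread('pics/side4.png'); m=(im.max(2)<45).astype(np.uint8)
# ray-based location from silhouette at known height
print('side gives',plane('side',251.5,269,p[2]))
pr=[proj('side',p+R@np.array(q)) for q in([.02,.009,-.026],[.02,-.009,-.026],[-.02,.009,-.026],[-.02,-.009,-.026],[.02,-.009,.026],[-.02,-.009,.026])]; print(np.round(pr,1))
v=im.copy()
for a,b in pr: cv2.circle(v,(int(round(a)),int(round(b))),1,(0,0,255),-1)
for s in((.5195,.1962,.054),(.5195,.2028,.054)):
  for k in(0,120,240):
    a=np.radians(17.6+k); a,b=proj('side',(s[0]+.06*np.cos(a),s[1]+.06*np.sin(a),.054)); cv2.circle(v,(int(round(a)),int(round(b))),1,(0,255,0) if s[1]<.2 else (0,0,255),-1)
cv2.imwrite('pics/v5.png',cv2.resize(v[220:360,180:320],None,fx=4,fy=4,interpolation=cv2.INTER_NEAREST))
```

```text
handle [0.51872144 0.19702179 0.155149  ] (np.float64(252.28626297254527), np.float64(267.3944650964238))
side gives [0.5181353  0.20005405 0.155149  ]
[[238.6 249.3]
 [234.9 258.5]
 [265.3 252.3]
 [262.3 261.7]
 [239.9 281.8]
 [265.7 285.1]]
```

View pics/v5.png

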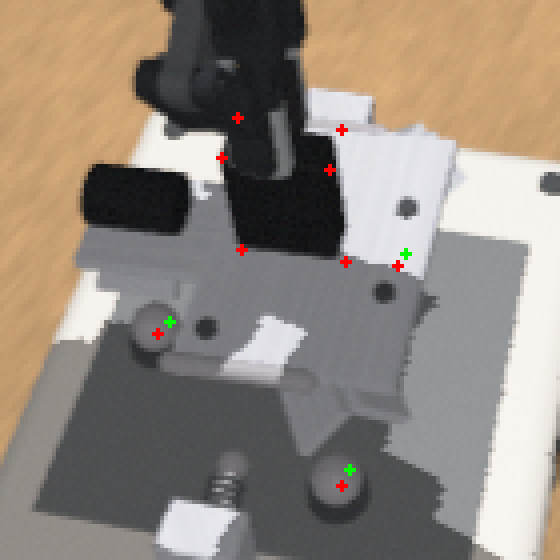

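The side prediction is within 2 px of the seen handle. The two views put the seat at y = 0.196 and 0.203, so I'll take 0.1995, which is well within the 10 mm guidance. I'm lowering to about 20 mm above home and checking again.

Emit:
carry_out(rows=[{"tx":0.2,"ty":-0.3,"tz":2,"yaw":0},{"tx":0.05,"ty":0,"tz":1.5,"yaw":0},{"tx":0,"ty":0,"tz":0,"yaw":0}])

```text
time_s: 6.65
position: [0.5213, 0.2001, 0.1181]
tool_rot: [[0.952, 0.302, -0.056], [0.303, -0.953, 0.014], [-0.05, -0.03, -0.998]]
ft_force: [0.0, -0.1, -4.9]
grip_width: 0.014
```

Run:
```python
from h import *
rel((.5225,.2005,.0996),17.6)
im=snap('side','side6.png')
cv2.imwrite('pics/v6.png',cv2.resize(im[220:370,170:320,::-1],None,fx=4,fy=4,interpolation=cv2.INTER_CUBIC))
```

```text
t 6.65 pos [0.5213 0.2001 0.1181] yaw 17.66 g 0.014 F [ 0.  -0.1 -4.9] -> cm [0.22 0.06 1.84] yaw rad 0.001 tilt [-0.056  0.014]
```

View pics/v6.png

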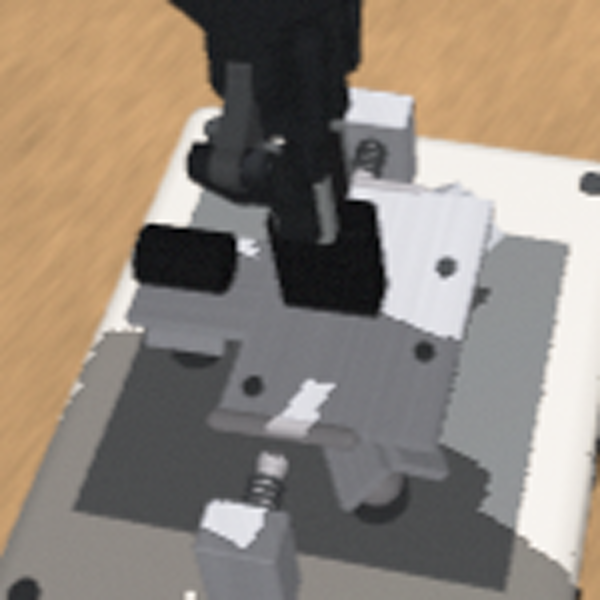

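The plate is about 18 mm above home and lined up: the V-block straddles the near ball at crop (378,485) and the noses lie at both side edges. I'm lowering gently onto the balls.

Emit:
carry_out(rows=[{"tx":0.1,"ty":0,"tz":0.8,"yaw":0},{"tx":0.05,"ty":0,"tz":0.5,"yaw":0},{"tx":0,"ty":0,"tz":0.3,"yaw":0}])

```text
time_s: 7.0
position: [0.5244, 0.2003, 0.1052]
tool_rot: [[0.952, 0.301, -0.049], [0.302, -0.953, 0.014], [-0.042, -0.028, -0.999]]
ft_force: [-1.6, -7.7, 6.1]
grip_width: 0.0141
```

Emit:
carry_out(rows=[{"tx":0,"ty":0,"tz":0.4,"yaw":0},{"tx":0,"ty":0,"tz":0.4,"yaw":0}])

```text
time_s: 7.2
position: [0.5245, 0.2003, 0.0996]
tool_rot: [[0.952, 0.301, -0.046], [0.302, -0.953, 0.015], [-0.039, -0.028, -0.999]]
ft_force: [-13.9, 3.9, 32.5]
grip_width: 0.0138
```

Emit:
carry_out(rows=[{"tx":-0.1,"ty":0,"tz":0.3,"yaw":0},{"tx":-0.1,"ty":0,"tz":0.3,"yaw":0}])

```text
time_s: 7.4
position: [0.5242, 0.2009, 0.0995]
tool_rot: [[0.953, 0.302, -0.037], [0.302, -0.953, 0.018], [-0.03, -0.028, -0.999]]
ft_force: [-4.6, -3.1, 22.7]
grip_width: 0.014
```

The plate has bottomed at TCP z = 0.0995, the expected home height, and tilt is falling under contact. One more push, then relax and release.

Emit:
carry_out(rows=[{"tx":0,"ty":0,"tz":0.4,"yaw":0},{"tx":0,"ty":0,"tz":0.4,"yaw":0},{"tx":0,"ty":0,"tz":0.4,"yaw":0},{"tx":0,"ty":0,"tz":0,"yaw":0},{"tx":0,"ty":0,"tz":0,"yaw":0}])

```text
time_s: 7.9
position: [0.5245, 0.2011, 0.1004]
tool_rot: [[0.953, 0.303, -0.023], [0.304, -0.953, 0.018], [-0.017, -0.024, -1.0]]
ft_force: [0.7, -1.7, -4.4]
grip_width: 0.0138
```

Emit:
carry_out(rows=[{"tx":0,"ty":0,"tz":0,"yaw":0},{"tx":0,"ty":0,"tz":0,"yaw":0},{"tx":0,"ty":0,"tz":0,"yaw":0},{"tx":0,"ty":0,"tz":0,"yaw":0}], jaw=-0.3)

```text
time_s: 8.3
position: [0.525, 0.2016, 0.0997]
tool_rot: [[0.953, 0.303, -0.023], [0.304, -0.953, 0.019], [-0.017, -0.025, -1.0]]
ft_force: [0.4, 0.5, -0.3]
grip_width: 0.0555
```

Run:
```python
from h import *
rel((.5225,.2005,.0996),17.6)
im=snap('side','side7.png')
cv2.imwrite('pics/v7.png',cv2.resize(im[220:370,170:320,::-1],None,fx=4,fy=4,interpolation=cv2.INTER_CUBIC))
```

```text
t 8.3 pos [0.525  0.2016 0.0997] yaw 17.68 g 0.0555 F [ 0.4  0.5 -0.3] -> cm [-0.27  0.03  0.01] yaw rad 0.001 tilt [-0.023  0.019]
```

View pics/v7.png

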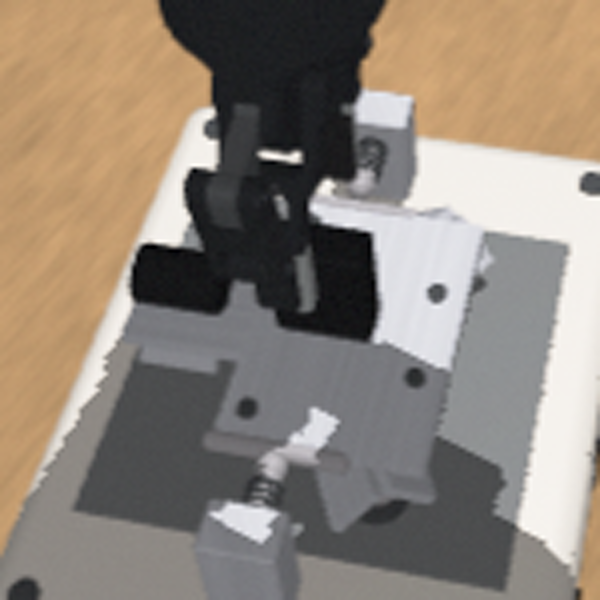

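The plate is released. The near nose sits over the side bar at crop (275,460), but the far side at (360,190) is less clear. I'll rise, shut the jaws and press lightly on the handle's top centre, which both probes the height (127 mm if home) and seats either side.

Emit:
carry_out(rows=[{"tx":0,"ty":0,"tz":-2.5,"yaw":0},{"tx":0,"ty":0,"tz":-2.5,"yaw":0},{"tx":-0.2,"ty":0,"tz":-2.5,"yaw":0},{"tx":0,"ty":0,"tz":0,"yaw":0}])

```text
time_s: 8.75
position: [0.5247, 0.1997, 0.1765]
tool_rot: [[0.953, 0.303, -0.025], [0.304, -0.953, 0.019], [-0.019, -0.026, -0.999]]
ft_force: [0.1, 0.6, -0.5]
grip_width: 0.0554
```

Emit:
carry_out(rows=[{"tx":0,"ty":0,"tz":0,"yaw":0},{"tx":0,"ty":0,"tz":0,"yaw":0},{"tx":0,"ty":0,"tz":0,"yaw":0},{"tx":0,"ty":0,"tz":0,"yaw":0},{"tx":0,"ty":0,"tz":0,"yaw":0},{"tx":0,"ty":0,"tz":0,"yaw":0}], jaw=1, squeeze=20)

```text
time_s: 9.35
position: [0.5236, 0.1996, 0.1732]
tool_rot: [[0.952, 0.303, -0.031], [0.304, -0.953, 0.018], [-0.024, -0.027, -0.999]]
ft_force: [-0.3, 0.2, -0.7]
grip_width: 0.0002
```

Run:
```python
from h import *
rel((.522,.2005,.140),17.6)
im=snap('side','side8.png'); snap('top','top8.png')
g=cv2.resize(im[220:370,170:320].max(2),None,fx=4,fy=4,interpolation=cv2.INTER_CUBIC)
n,l,st,c=cv2.connectedComponentsWithStats((g<75).astype(np.uint8))
for i in range(1,n):
    if 150<st[i,4]<700: print(st[i],c[i])
```

```text
t 9.35 pos [0.5236 0.1996 0.1732] yaw 17.68 g 0.0002 F [-0.3  0.2 -0.7] -> cm [-0.04 -0.05  3.32] yaw rad 0.001 tilt [-0.031  0.018]
[353 139  32  37 411] [370.18978102 152.96107056]
[238 399  18  19 275] [246.60363636 407.84727273]
[238 477  21  24 218] [247.9266055  488.47247706]
[266 484  21  22 242] [278.07024793 496.0785124 ]
[  8 579  31  21 504] [ 23.77777778 590.3968254 ]
```

Probe down: expecting contact at TCP z ≈ 0.138 if the plate is home.

Emit:
carry_out(rows=[{"tx":0,"ty":0,"tz":2,"yaw":0},{"tx":0,"ty":0,"tz":1,"yaw":0}])

```text
time_s: 9.65
position: [0.5235, 0.2003, 0.1438]
tool_rot: [[0.953, 0.303, -0.027], [0.304, -0.953, 0.019], [-0.02, -0.026, -0.999]]
ft_force: [-0.7, 0.3, 0.3]
grip_width: -0.0002
```

Emit:
carry_out(rows=[{"tx":0,"ty":0,"tz":0.3,"yaw":0},{"tx":0,"ty":0,"tz":0.2,"yaw":0}])

```text
time_s: 9.85
position: [0.5231, 0.2003, 0.138]
tool_rot: [[0.953, 0.303, -0.029], [0.304, -0.953, 0.019], [-0.022, -0.026, -0.999]]
ft_force: [0.0, 0.4, 0.6]
grip_width: 0.0004
```

Emit:
carry_out(rows=[{"tx":0,"ty":0,"tz":0.2,"yaw":0}])

```text
time_s: 9.95
position: [0.5233, 0.2004, 0.1363]
tool_rot: [[0.953, 0.303, -0.028], [0.304, -0.953, 0.019], [-0.021, -0.026, -0.999]]
ft_force: [-0.8, 0.8, -0.2]
grip_width: -0.0001
```

Emit:
carry_out(rows=[{"tx":0,"ty":0,"tz":0.2,"yaw":0}])

```text
time_s: 10.05
position: [0.5234, 0.2005, 0.1345]
tool_rot: [[0.953, 0.303, -0.027], [0.304, -0.953, 0.019], [-0.02, -0.026, -0.999]]
ft_force: [0.3, -0.4, 0.3]
grip_width: 0.0
```

Emit:
carry_out(rows=[{"tx":0,"ty":0,"tz":0.2,"yaw":0},{"tx":0,"ty":0,"tz":0.2,"yaw":0}])

```text
time_s: 10.25
position: [0.5236, 0.2006, 0.1308]
tool_rot: [[0.953, 0.303, -0.026], [0.304, -0.953, 0.019], [-0.019, -0.026, -0.999]]
ft_force: [0.1, -0.2, 0.5]
grip_width: -0.0003
```

Run:
```python
from h import *
rel((.522,.2005,.138),17.6)
t=snap('top','top9.png'); im=snap('side','side9.png')
cv2.imwrite('pics/v9.png',np.hstack([cv2.resize(cv2.imread('pics/side8.png')[220:350,180:310],None,fx=3,fy=3,interpolation=cv2.INTER_CUBIC),cv2.resize(im[220:350,180:310,::-1],None,fx=3,fy=3,interpolation=cv2.INTER_CUBIC)]))
```

```text
t 10.25 pos [0.5236 0.2006 0.1308] yaw 17.68 g -0.0003 F [ 0.1 -0.2  0.5] -> cm [-0.17 -0.06 -0.71] yaw rad 0.001 tilt [-0.026  0.019]
```

View pics/v9.png

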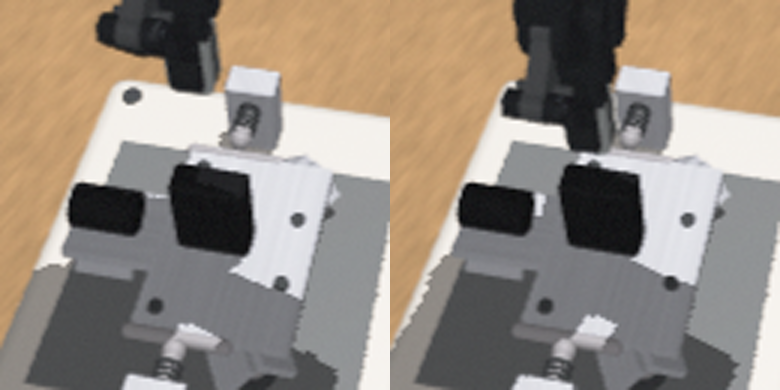

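The right panel shows the fingertip at about full-frame (247,270) and the handle's top face around (251,279). Near nose is over its bar, and the far nose is at the far bar. I'm checking numerically whether the tip is still above the handle or beside it.

Run:
```python
from h import *
o=env.observe(); R=np.array(o['tool_rot']); p=np.array(o['position'])
print('tip',proj('side',p+R@[0,0,.011]),'tcp',proj('side',p))
for y in(.1962,.2,.204):
  s=np.array([.5205,y,.054]); a=np.radians(17.6); ex=np.array([np.cos(a),np.sin(a),0]); ey=np.array([-np.sin(a),np.cos(a),0]); ez=np.array([0,0,1])
  h=s+.047*ez
  for nm,q in(('topL near',.02*ex+.009*ey+.026*ez),('topR near',-.02*ex+.009*ey+.026*ez),('topR far',-.02*ex-.009*ey+.026*ez),('topL far',.02*ex-.009*ey+.026*ez),('botR near',-.02*ex+.009*ey-.026*ez),('botL near',.02*ex+.009*ey-.026*ez)): print(y,nm,np.round(proj('side',h+q),1))
im=cv2.imread('pics/side8.png'); m=(im.max(2)<40).astype(np.uint8)
for n_ in('side8','side9'):
  im=cv2.imread('pics/%s.png'%n_); m=(im.max(2)<50).astype(np.uint8); n,l,st,c=cv2.connectedComponentsWithStats(m[262:315,228:275])
  for i in range(1,n):
    if st[i,4]>100:
      k,_=cv2.findContours((l==i).astype(np.uint8),0,2); print(n_,st[i]+[228,262,0,0,0],(cv2.approxPolyDP(k[0],2.0,True)[:,0]+[228,262]).tolist())
```

```text
tip (np.float64(250.2195137770048), np.float64(282.6352516084296)) tcp (np.float64(249.56812061498096), np.float64(278.07351252658947))
0.1962 topL near [238.6 280.9]
0.1962 topR near [264.4 285.1]
0.1962 topR far [267.2 275.5]
0.1962 topL far [241.9 271.5]
0.1962 botR near [266.1 304.7]
0.1962 botL near [241.7 300.6]
0.2 topL near [237.1 282.8]
0.2 topR near [263. 287.]
0.2 topR far [265.9 277.3]
0.2 topL far [240.5 273.3]
0.2 botR near [264.8 306.5]
0.2 botL near [240.4 302.4]
0.204 topL near [235.6 284.7]
0.204 topR near [261.6 288.9]
0.204 topR far [264.5 279.2]
0.204 topL far [239.1 275.1]
0.204 botR near [263.5 308.5]
0.204 botL near [239.  304.3]
side8 [236 275  28  30 682] [[239, 275], [236, 282], [240, 301], [261, 304], [261, 278]]
side9 [236 275  28  30 681] [[239, 275], [236, 282], [239, 299], [261, 304], [261, 278]]
```

The handle corners match the home prediction within 2 px (for example, bottom-left seen at (240,301) against (240.4,302.4) predicted). The fingertip, though, appears about 12 px (roughly 25 mm) higher than `tcp_to_tips` implies, which fits the shallow grip seen earlier. Contact should therefore come near TCP z ≈ 0.11, so I'll continue the gentle probe.

Emit:
carry_out(rows=[{"tx":-0.1,"ty":0,"tz":0.8,"yaw":0},{"tx":0,"ty":0,"tz":0.4,"yaw":0}])

```text
time_s: 10.55
position: [0.5223, 0.2005, 0.1183]
tool_rot: [[0.953, 0.303, -0.026], [0.304, -0.953, 0.019], [-0.019, -0.026, -0.999]]
ft_force: [-0.1, 0.5, -0.0]
grip_width: -0.0002
```

Emit:
carry_out(rows=[{"tx":0,"ty":0,"tz":0.3,"yaw":0}])

```text
time_s: 10.65
position: [0.5221, 0.2006, 0.1148]
tool_rot: [[0.953, 0.303, -0.026], [0.304, -0.953, 0.019], [-0.019, -0.026, -0.999]]
ft_force: [-0.5, -0.2, 0.8]
grip_width: -0.0003
```

Emit:
carry_out(rows=[{"tx":0,"ty":0,"tz":0.3,"yaw":0}])

```text
time_s: 10.75
position: [0.5219, 0.2006, 0.1113]
tool_rot: [[0.953, 0.303, -0.027], [0.304, -0.953, 0.019], [-0.02, -0.026, -0.999]]
ft_force: [-0.2, -0.3, -0.3]
grip_width: 0.0001
```

Emit:
carry_out(rows=[{"tx":0,"ty":0,"tz":0.2,"yaw":0}])

```text
time_s: 10.85
position: [0.5218, 0.2006, 0.1089]
tool_rot: [[0.953, 0.303, -0.027], [0.304, -0.953, 0.019], [-0.02, -0.026, -0.999]]
ft_force: [-0.1, -0.4, 0.2]
grip_width: 0.0001
```

Emit:
carry_out(rows=[{"tx":0,"ty":0,"tz":0.2,"yaw":0}])

```text
time_s: 10.95
position: [0.5218, 0.2007, 0.1067]
tool_rot: [[0.953, 0.303, -0.027], [0.304, -0.953, 0.019], [-0.02, -0.026, -0.999]]
ft_force: [1.0, -0.5, -0.4]
grip_width: -0.0002
```

Run:
```python
from h import *
rel((.522,.2005,.108),17.6)
a=cv2.imread('pics/side9.png'); b=snap('side','side10.png')[:,:,::-1]
for n_,im in(('9',a),('10',b)):
  m=(im.max(2)<50).astype(np.uint8)
  print(n_); [print(255+i,''.join('#' if x else '.' for x in m[255+i,228:275])) for i in range(0,52,3)]
```

```text
t 10.95 pos [0.5218 0.2007 0.1067] yaw 17.69 g -0.0002 F [ 1.  -0.5 -0.4] -> cm [ 0.01  0.02 -0.13] yaw rad 0.002 tilt [-0.027  0.019]
9
255 ...#######.############........................
258 ...##################..........................
261 ..........###########..........................
264 ...........##########..........................
267 ............##########.........................
270 ...............................................
273 ...............................................
276 ..........############.........................
279 .........#########################.............
282 ........###########################............
285 .........##########################............
288 .........##########################............
291 ..........##########################...........
294 ...........#########################...........
297 ...........#########################...........
300 ............#######################............
303 .......................############............
306 ...............................................
10
255 .........###########
[... 211 characters left out ...]
........................
270 ......#################........................
273 ..........#############........................
276 ..........###.##########.......................
279 .........###############....#######............
282 ........###########################............
285 .........##########################............
288 .........###########################...........
291 ..........##########################...........
294 ...........#########################...........
297 ...........#########################...........
300 ............########################...........
303 .......................############............
306 ...............................................
```

The tip is now right at the handle's top face (rows 276–280) and has not touched yet. I'm continuing in small steps.

Emit:
carry_out(rows=[{"tx":0,"ty":0,"tz":0.2,"yaw":0}])

```text
time_s: 11.1
position: [0.5217, 0.2007, 0.1045]
tool_rot: [[0.953, 0.303, -0.027], [0.304, -0.953, 0.019], [-0.02, -0.026, -0.999]]
ft_force: [0.6, 0.1, -0.6]
grip_width: -0.0001
```

Emit:
carry_out(rows=[{"tx":0,"ty":0,"tz":0.2,"yaw":0}])

```text
time_s: 11.2
position: [0.5217, 0.2008, 0.1024]
tool_rot: [[0.953, 0.303, -0.027], [0.304, -0.953, 0.019], [-0.02, -0.026, -0.999]]
ft_force: [0.0, 0.2, -0.7]
grip_width: 0.0002
```

Emit:
carry_out(rows=[{"tx":0,"ty":0,"tz":0.2,"yaw":0}])

```text
time_s: 11.3
position: [0.5219, 0.2008, 0.1013]
tool_rot: [[0.953, 0.303, -0.026], [0.304, -0.953, 0.019], [-0.019, -0.026, -0.999]]
ft_force: [-6.6, -2.9, 22.1]
grip_width: 0.0001
```

Solid contact with 22 N, well over the 9 N needed. One more press to see whether anything still gives, then retreat.

Emit:
carry_out(rows=[{"tx":0,"ty":0,"tz":0.2,"yaw":0}])

```text
time_s: 11.4
position: [0.522, 0.2008, 0.1013]
tool_rot: [[0.953, 0.304, -0.024], [0.304, -0.952, 0.019], [-0.017, -0.025, -1.0]]
ft_force: [-9.6, -2.8, 24.6]
grip_width: -0.0001
```

Emit:
carry_out(rows=[{"tx":0,"ty":0,"tz":-1,"yaw":0},{"tx":0,"ty":0,"tz":-3,"yaw":0},{"tx":0,"ty":0,"tz":-3,"yaw":0},{"tx":-2,"ty":1,"tz":-3,"yaw":0},{"tx":-4,"ty":2,"tz":-1,"yaw":0},{"tx":-4,"ty":2,"tz":-1,"yaw":0},{"tx":-4,"ty":2,"tz":0,"yaw":0},{"tx":0,"ty":0,"tz":0,"yaw":0}])

```text
time_s: 12.2
position: [0.4096, 0.0863, 0.2281]
tool_rot: [[0.952, 0.306, -0.02], [0.306, -0.952, 0.017], [-0.014, -0.023, -1.0]]
ft_force: [0.1, 0.0, 0.2]
grip_width: 0.0001
```

Run:
```python
from h import *
rel((.522,.2005,.108),17.6)
im=snap('side','side11.png')[:,:,::-1]; t=snap('top','top11.png')[:,:,::-1]
m=(im.max(2)<50).astype(np.uint8); n,l,st,c=cv2.connectedComponentsWithStats(m[262:315,200:275])
for i in range(1,n):
    if st[i,4]>100:
      k,_=cv2.findContours((l==i).astype(np.uint8),0,2); print(st[i]+[200,262,0,0,0],(cv2.approxPolyDP(k[0],1.5,True)[:,0]+[200,262]).tolist())
m=(t.max(2)<50).astype(np.uint8); m[:,:150]=0;m[:160]=0;m[270:]=0;m[:,420:]=0
n,l,st,c=cv2.connectedComponentsWithStats(m)
for i in range(1,n):
    if st[i,4]>50: print('top',st[i],c[i],plane('top',*c[i],.101))
# home level check: the four plate-top screws / bar noses by plate-frame geometry, predicted handle corners
```

```text
t 12.2 pos [0.4096 0.0863 0.2281] yaw 17.83 g 0.0001 F [0.1 0.  0.2] -> cm [14.36 -7.15 11.98] yaw rad 0.004 tilt [-0.02   0.017]
[236 275  28  30 679] [[239, 275], [236, 282], [240, 301], [261, 304], [263, 300], [261, 278]]
[203 281  25  17 337] [[205, 282], [203, 287], [204, 294], [218, 297], [225, 296], [226, 284]]
top [181 197  14  18 161] [187.20496894 205.52795031] [0.57808634 0.21300383 0.101     ]
top [186 222  16  20 215] [193.34418605 231.52093023] [0.52241223 0.19901951 0.101     ]
top [343 241  14  17 164] [349.54878049 248.84756098] [ 0.4851064  -0.13291964  0.101     ]
```

Nothing moved under the second press (z = 0.1013 twice at 22–25 N), and the handle pixels are the same as before pressing. The cover pixel is unchanged. I'll do a last relative height check, then hand in.

Run:
```python
from h import *
def cen(f,r,c):
    im=cv2.imread(f); m=(im.max(2)<50).astype(np.uint8)[r[0]:r[1],c[0]:c[1]]; n,l,st,k=cv2.connectedComponentsWithStats(m); i=1+st[1:,4].argmax(); return k[i]+[c[0],r[0]]
p,e=tri(cen('pics/top11.png',(215,245),(180,210)),cen('pics/side11.png',(270,308),(232,270)))
b=np.mean([tri(x,y)[0] for x,y in(((192,208),(219,302.5)),((225.5,238.2),(278.4,286)),((181.75,252.75),(264.4,340.6)))],0)
print('handle-balls (want 0,0,.047):',(p-b).round(4),e)
```

```text
handle-balls (want 0,0,.047): [0.0018 0.0013 0.0543] 0.0029289293447146564
```

The triangulated height (54 mm against 47) is doubtful, because the ball pixels were biased low in z (46 mm against 54) in the same way. I'll do a sharper relative check: map the plate's screws from the known held pose and predict their pixels for home, 3 mm high and 6 mm high.

Run:
```python
from h import *
def screws(f):
    g=cv2.resize(cv2.imread(f)[220:370,170:320].max(2),None,fx=4,fy=4,interpolation=cv2.INTER_CUBIC); out=[]
    for gx,gy in G[f]:
        w=g[gy-16:gy+16,gx-16:gx+16].astype(float); t=np.median(w)-w; t[t<25]=0
        y,x=np.mgrid[-16:16,-16:16]; out.append((170+(gx+(t*x).sum()/t.sum())/4-.4,220+(gy+(t*y).sum()/t.sum())/4-.4))
    return np.array(out)
G={'pics/side6.png':[(445,267),(424,352),(252,385)],'pics/side11.png':[(437,293),(415,377),(247,408)]}
a,b=screws('pics/side6.png'),screws('pics/side11.png'); print('6',a.round(1).tolist(),'now',b.round(1).tolist())
R=np.array([[.952,.302,-.056],[.303,-.953,.014],[-.05,-.03,-.998]]); p=np.array([.5213,.2001,.1181])
q0=p+R@[-.0025,0,.0246]  # plate top point: 26 mm below handle centre
n=R[:,2]; body=[]
for u,v in a:
    o,d=ray('side',u,v); P=o+d*(n@(q0-o))/(n@d); body.append(R.T@(P-p)); 
print(np.round(np.array(body)*1000,1))
yaw=np.radians(17.6)
H=np.c_[[np.cos(yaw),np.sin(yaw),0],[np.sin(yaw),-np.cos(yaw),0],[0,0,-1]]
for x,y in((.5245,.2011),(.522,.2005),(.5225,.198)):
  for dz in(0,.003,.006):
    pr=np.array([proj('side',np.array([x,y,.0996+dz])+H@k) for k in body]); print(x,y,dz,(b-pr).round(2).tolist())
```

```text
6 [[281.1, 286.3], [275.6, 307.4], [232.7, 316.0]] now [[279.4, 293.1], [273.3, 313.9], [231.2, 321.7]]
[[-40.1  20.   24.6]
 [-40.3 -19.9  24.6]
 [ 19.8 -45.1  24.6]]
0.5245 0.2011 0 [[0.68, 0.25], [0.04, -0.18], [-0.03, -0.1]]
0.5245 0.2011 0.003 [[0.73, 1.33], [0.11, 0.88], [0.19, 0.95]]
0.5245 0.2011 0.006 [[0.78, 2.42], [0.19, 1.95], [0.4, 2.01]]
0.522 0.2005 0 [[-0.85, -0.1], [-1.55, -0.56], [-1.6, -0.49]]
0.522 0.2005 0.003 [[-0.8, 0.99], [-1.48, 0.5], [-1.39, 0.56]]
0.522 0.2005 0.006 [[-0.75, 2.07], [-1.41, 1.57], [-1.18, 1.62]]
0.5225 0.198 0 [[-1.34, 1.17], [-2.08, 0.82], [-2.27, 0.94]]
0.5225 0.198 0.003 [[-1.3, 2.25], [-2.02, 1.88], [-2.06, 1.99]]
0.5225 0.198 0.006 [[-1.25, 3.34], [-1.95, 2.95], [-1.85, 3.05]]
```

The screws fit the home pose, level, to about 0.3 px in height. The 3 mm and 6 mm cases miss by 1 px and 2 px. The arm is clear, so I'm handing in.

```bash
python3 -c "
from rig import env
env.close_job(); print(env.observe()['time_s'])"
```

```text
the job is handed in; nothing more can be done
the job is handed in; nothing more can be done
```

The optics plate is back on the three balls and, by my last checks, fully home and level. I held it by its handle, lowered it lens-first over the lone ball and pushed it down with up to about 37 N. I then released it and pressed the handle top with shut fingers at 22–25 N. The arm backed well clear before I handed in, at about 12.3 s. The hand-in gives no verdict.

**Checks that agreed:**
- **Height and level:** the plate's screws in the side view fit the home, level pose to 0.3 px in height, while 3 mm or 6 mm high would miss by about 1 or 2 px. The downward travel also matched, at 50.9 mm against 51 mm expected.
- **Firmness:** a second press of 25 N moved nothing, and the handle pixels were the same before and after.
- **Position:** the handle was within about 2 mm sideways of the middle of the balls.
- **Cover:** its pixels in the top view are unchanged.

**Checks that disagreed:**
- **Triangulated height:** top and side views together put the handle 54 mm above the balls instead of 47. They also put the balls themselves 8 mm too low, so I trusted the screw check instead.
- **Fingertips:** they looked about 25 mm farther back than `tcp_to_tips` says, so the grip on the handle was shallow, though it held.
- **Gripper reading:** it showed 14 mm on the 18 mm handle.
- **Tool tilt:** the tool tilted up to 3.4° while carrying the plate; this mostly went away on contact.
- **Springs:** I could not see the far spring's snap clearly, so that side is inferred from the height and firmness checks.

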